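Clear and open a latched service case

TASK

Open the service case. First clear its lid: hang the ring spanner by its ring on the free hook of the tool stand, without letting it fall. Then press the release button so that the T-handle pops out, turn the handle about a quarter turn clockwise until the latch lets go, and let the gas struts raise the lid all the way; leave the other things on the bench standing where they are.

Things in the scene. Friction and masses are not known exactly. Their poses are not given: they have to be found in the camera images.
- case: Black service case with aluminium edging, 310 (x) x 340 (y) mm, fixed. Origin: centre of the underside; x points away from the robot to the hinges, y left, z up. The flat lid's top is 155 mm above the bench. Near its front edge a grey metal plate (84 x 156 mm, its top 158 mm above the bench) holds the T-handle and the release button.
- lid (a joint): Angle of the lid, rad: 0 shut, 1.15 fully open. Hinged along its rear edge (point hinge_line), held shut by the latch. Once the latch lets go, gas struts lift it by themselves, unhurriedly (about 4 s), with some 3 N at the front edge, which goes up and away from the robot to about 420 mm above the bench.
- hinge_line (a point): Middle of the lid's hinge line, 155 mm beyond the case's centre, 125 mm above the bench.
- button_top (a point): Centre of the top face of the release button: a round steel push button, 25 mm across, that stands 9 mm above the grey plate, 74 mm to the right (-y of the case) of the handle's axis. It is pressed straight down; travel 6 mm, spring 2.4 N rising to 4.8 N at the bottom. It springs back when let go.
- button (a joint): Travel of the release button, m: 0 out, 0.006 fully pressed. The handle is released from about 0.004.
- handle_hub (a point): Centre of the top face of the T-handle's bare metal grip bar, on its turning axis. Bar 100 mm long (point's y), 18 wide (x), 14 thick (z, out of the lid), on a round stem. At the start the bar lies along the case's y in a slot 108 x 26 mm, its top 1 mm above the plate. Popped out, its top is 25 mm and its underside 11 mm above the plate, and it can turn.
- handle_pop (a joint): How far the T-handle stands out, m: 0 held in by the latch pawl, 0.024 popped out; a spring of about 3 to 5 N drives it out and keeps it out. In its slot it cannot turn.
- handle_turn (a joint): Turn of the T-handle, rad, growing clockwise seen from above (its left end goes away from the robot): 0 shut, 1.571 the stop at a full quarter turn. The latch lets the lid go at about 1.2. Friction 0.1 N m; it stays where it is left.
- spanner: Steel ring spanner, 187 mm long, 0.3 to 0.6 kg, lying flat on the lid behind the plate, turned any way. Origin: underside of the shank, near the centre of mass; x along the shank to the ring, z up. Shank 20 mm wide, 12 thick, from 55 mm behind the origin to 49 mm before it; behind it a striking block 30 x 28 x 16 mm, before it the ring.
- spanner_eye (a point): Centre of the spanner's ring, 75 mm along x from the spanner's origin and 8 mm above its underside; same axes as the spanner. The ring is 54 mm across outside, 32 mm across the hole, 16 mm thick.
- stand: Grey tool stand, fixed, left or right of the case. Origin: centre of its base (130 x 130 mm) on the bench; x away from the robot, y left. In its middle a post 258 mm high, with a cross bar (130 mm along y, 227 mm high) and two upturned hooks of 8 mm rod towards the robot. The left hook (y +45 mm) is free; on the right one (y -45 mm) hangs a flat hook wrench 35 mm wide.
- hook_tip (a point): Top of the free hook's upturned tip, 254 mm above the bench; same axes as the stand. Below it the rod goes 32 mm straight down, then bends and runs level back 46 mm (along x) to the cross bar.
- hook_seat (a point): Middle of the free hook's level arm, 224 mm above the bench, 22 mm behind the tip along x. A spanner hung there has the centre of its ring about 13 mm lower than the arm.
- bins: Two stacked red open-fronted parts bins, 150 x 105 x 145 mm high, fixed, on the other side of the case from the stand. Origin: centre of the underside.
- spray_can: Spray can with a black cap standing on the bench, 64 mm across, 190 mm high; to be left alone. Origin: centre of the underside.
- oil_bottle: White oil bottle with a pointed spout, 72 mm across, 150 mm high, standing on the bench; to be left alone. Origin: centre of the underside.
Things that resemble listed ones, but are neither listed nor needed, are in the scene too. Of the things that look like the spanner, the middle-sized one is meant.

How it is judged (in metres and radians):
On the way, in this order (a step that is already met when the one before it is completed fails the run):
1. the spanner hangs by its ring on the free hook, let go (it may still swing) (y of spanner_eye in the frame of stand between 0.027 and 0.063 m and x of spanner_eye in the frame of stand between -0.075 and 0 m and z of spanner_eye in the frame of stand between 0.19 and 0.23 m and angle between spanner's own x axis and vertical below 1.2 rad and contact force between spanner and the fingers below 0.05 N), for 0.2 s.
2. the T-handle has popped out (value of joint handle_pop above 0.018 m), for 0.1 s.
3. the handle is turned by about a quarter turn and the lid has come free (value of joint handle_turn above 1.2 rad and value of joint lid above 0.03 rad), for 0.1 s.
At the end, for the whole second after the job is handed in: Lid open by over 1.0 rad, T-handle out by over 12 mm and turned by over 1.0 rad. Spanner let go and still on the free hook: ring centre in the stand's frame at x -62 to 0, y 27 to 63, z 190 to 230 mm, shank within 0.4 rad of vertical, ring up (y of spanner_eye in the frame of stand between 0.027 and 0.063 m and x of spanner_eye in the frame of stand between -0.062 and 0 m and z of spanner_eye in the frame of stand between 0.19 and 0.23 m and angle between spanner's own x axis and vertical below 0.4 rad and contact force between spanner and the fingers below 0.05 N and linear speed of spanner below 0.05 m/s and value of joint each of lid, handle_turn above 1 rad and value of joint handle_pop above 0.012 m); the robot touches nothing.
It fails at once if the spanner is dropped to the bench (height (world z) of spanner below 0.07 m).
It fails at once if the spray can is shifted by more than 30 mm or knocked over (distance of spray_can from where it was at the start of the episode above 0.03 m or angle between spray_can's own z axis and vertical above 0.5 rad).
It fails at once if the oil bottle is shifted by more than 30 mm or knocked over (distance of oil_bottle from where it was at the start of the episode above 0.03 m or angle between oil_bottle's own z axis and vertical above 0.5 rad).
It also fails if it takes over 72 s, if anything falls off the work surface, if the arm or the gripper's body presses on something with over 40 N, if the wrist force passes 120 N, or if a joint passes its speed limit or range.

ROBOT

A 7-joint arm with a two-finger parallel gripper is mounted at the origin on the work surface. World frame = base frame: x ahead of the robot, y to its left, z up, the work surface at z = 0. Lengths are in mm, angles in rad, forces in N, time in s.
With the tool pointing down it reaches from about 425 to 875 mm from the base axis. Payload 8.4 kg.
Tool frame: the origin (TCP) lies between the finger pads; the fingertips stand 14 mm ahead of it and the grasp point (between the pads) lies 5 mm behind it (bot.nose_length is the z of the fingertips in the tool frame, in mm); z points along the fingers, y is the line along which they close (so a half turn about z gives the same grasp; the last joint's range is limited). The gripper opens to 85 mm and grips with 20 to 120 N. Pads are 22 mm wide; open, the fingers measure 114 mm over their backs; the gripper's body (76 mm by 85 mm) begins 54 mm behind the grasp point. The pads swing forward as they close: fully open they stand 13 mm farther back than shut.
Start: joints at [1.109, 0.333, 0.04, 1.465, -0.013, 1.343, -0.059], TCP at [230.657, -607.669, 245.308] pointing down, gripper open.
Joint ranges: [-2.58, 2.58], [-0.38, 2.09], [-1.3, 1.39], [0.25, 2.4], [-1.5, 4.64], [0.08, 2.09], [-2.65, 2.65]. Speed limits (rad/s): [2.22, 2.22, 2.79, 2.79, 3.14, 3.14, 3.14].

INTERFACE

Orientations are given as [roll, pitch, yaw] about the fixed x, y, z axes, in that order (R = Rz(yaw) Ry(pitch) Rx(roll)).
In Python, from station import bot, vision, models gives the robot as it stands. The module is installed in compiled form; this text tells all that it offers.
- The arm moves only by the shell command python3 -m handwheel 'ROWS'. ROWS is JSON, a list of rows, each a list of 3 entries, a list of its own where there are three numbers: the closure, from -1 (fully open) to 1 (shut), so that 0 is half open, then the shift along the tool's x, y, z in m, then the turn about the tool's z in degrees. In form: [[claw, [tx, ty, tz], turn], ...]. A call has 1 to 12 rows; each row is the pose to reach, as a shift and turn from the pose commanded when the call began, along the tool's axes at that moment; what a row does not reach only later rows make up. A row lasts 1/12 s, in which the tool goes at most 41.7 mm and 7.16 degrees, less where a joint would pass 70% of its speed; a pose out of reach is approached as far as the arm can. A call with a gripper value outside its range is refused whole. The fingers move at their own pace and stop on an object; the grip force is fixed at half the most. Time passes only in rows, so rows that repeat a pose let the fingers close. It gives the time, the measured TCP pose, the force and the opening at its end, in the units of the state.
- bot.get_state(): the state, without advancing time (a new reading comes with each control period).
- vision.read_camera(name): name is "side" or "top"; returns the picture (400x640x3 uint8, red, green, blue); there is no depth.
- vision.get_calibration(name): a dict with "mtx" (3x3 intrinsics, pixels), "k1" (the pictures are not rectified: a ray, as slopes to the right and down, at radius r is drawn at 1 + k1 r^2 times it, then the intrinsics apply), "R" (3x3) and "t" (3): a world point X has camera coordinates R X + t. Camera axes: x right, y down, z forward; pixel columns grow to the right and rows downward; lengths in mm; the calibration is good to about 2 mm. A picture is of the moment at which its call begins. get_calibration takes no time and is no camera call.
- bot.finish_job(): hands the job in, once; it reports no verdict.
Trained networks look in the newest picture that a camera, given by its name, has taken for a name from the list of things; names that differ only in an ending like _2 or _b are one class to them, and where a whole thing is asked for, a point or a joint stands for the part that bears it (a point fixed in the world has none). Each returns a list of dicts, best first, with "p" (0 to 1); they miss things now and then, are a little off and sometimes report something else, mostly with a low value. They report only what shows in the picture. A call takes as long as a camera call. They do not tell look-alikes from the thing itself.
- models.boxes_of(label, camera): "position" ([x, y, z] in mm, in world coordinates, good to about 4 mm: the middle of the surface that is visible of it).
The state is a dict: "time_s": time; "qpos": joint angles; "qd": joint speeds; "tau": joint torques, N m; "position": TCP position; "eef_rot": TCP orientation; "contact_force": force on the tool from outside, world axes, zero at the start; "wrist_torque": the same for the moment, N m; "grip_width": finger opening in mm.
Only numpy, scipy, OpenCV 4.12 (cv2) and the standard library are available. Lean on these libraries where they do the work, as an engineer would, in place of code of your own. Each camera call takes 0.05 s, during which the arm holds its last target. There are 200 camera calls.

## Working session

There is one attempt and no reset: what is moved stays moved. The work goes in short steps, Python scripts to look and compute and a shell command to move; the robot and the scene stay as the last step left them, time stands still between calls to the robot, and variables do not carry over. Pictures are saved under pics/ and viewed, on a budget of 10 in all, crops included, one or two more only if the job needs it, and the job is handed in when it is done.

```bash
mkdir -p pics
cat > h.py <<'E'
import numpy as np, cv2
from station import bot, vision, models
def snap(cam,name,crop=None,scale=1):
    im=vision.read_camera(cam)[:,:,::-1].copy()
    cv2.imwrite(f'pics/{name}_full.png',im)
    if crop: x0,y0,x1,y1=crop; im=im[y0:y1,x0:x1]
    if scale!=1: im=cv2.resize(im,None,fx=scale,fy=scale,interpolation=cv2.INTER_CUBIC)
    cv2.imwrite(f'pics/{name}.png',im)
def proj(cam,X):
    c=vision.get_calibration(cam);p=np.array(c['R'])@np.array(X,float)+np.array(c['t']).ravel()
    s=p[:2]/p[2];s=s*(1+c['k1']*(s@s));K=np.array(c['mtx']);return K[:2,:2]@s+K[:2,2]
def ray(cam,uv):
    c=vision.get_calibration(cam);K=np.array(c['mtx']);d=np.linalg.solve(K[:2,:2],np.array(uv,float)-K[:2,2])
    s=d.copy()
    for _ in range(30): s=d/(1+c['k1']*(s@s))
    R=np.array(c['R']);t=np.array(c['t']).ravel()
    return -R.T@t, R.T@np.array([s[0],s[1],1])
def atz(cam,uv,z):
    o,d=ray(cam,uv);return o+d*(z-o[2])/d[2]
def tri(uv1,uv2,c1='top',c2='side'):
    o1,d1=ray(c1,uv1);o2,d2=ray(c2,uv2)
    A=np.stack([d1,-d2],1);s=np.linalg.lstsq(A,o2-o1,rcond=None)[0]
    a=o1+d1*s[0];b=o2+d2*s[1];return (a+b)/2,np.linalg.norm(a-b)
E
python3 - <<'E'
from h import *
np.set_printoptions(precision=2,suppress=True)
snap('top','top1');snap('side','side1')
for c in('top','side'):
    k=vision.get_calibration(c);print(c,k['mtx'],k['k1'],ray(c,(320,200)))
for n in ['case','spanner','spanner_eye','stand','hook_tip','hook_seat','button_top','handle_hub','hinge_line','bins','spray_can','oil_bottle']:
    for c in('top','side'):
        print(n,c,[(np.round(d['position']).tolist(),round(d['p'],2)) for d in models.boxes_of(n,c)])
print(bot.get_state())
im=np.vstack([cv2.imread('pics/top1.png'),cv2.imread('pics/side1.png')]);
E
```

```text
top [[429.03   0.   330.39]
 [  0.   429.03 191.19]
 [  0.     0.     1.  ]] -0.012623197422808726 (array([ 299.78,  137.21, 1548.66]), array([ 0.19,  0.02, -0.98]))
side [[485.31   0.   314.15]
 [  0.   485.31 203.39]
 [  0.     0.     1.  ]] 0.02009834845159994 (array([ 358.41, 1013.32, 1271.92]), array([ 0.15, -0.63, -0.76]))
case top [([547.0, 36.0, 156.0], 0.81)]
case side [([601.0, -340.0, 7.0], 0.56), ([302.0, -281.0, 76.0], 0.45), ([615.0, 114.0, 164.0], 0.37)]
spanner top [([507.0, 589.0, 16.0], 0.78), ([857.0, -125.0, 11.0], 0.67), ([619.0, 88.0, 171.0], 0.66), ([476.0, 45.0, 164.0], 0.44)]
spanner side [([615.0, 114.0, 167.0], 0.96), ([855.0, -117.0, 7.0], 0.73)]
spanner_eye top [([616.0, 89.0, 169.0], 0.94), ([855.0, -122.0, 14.0], 0.67), ([506.0, 593.0, 14.0], 0.62)]
spanner_eye side [([522.0, 589.0, 15.0], 0.7), ([858.0, -120.0, 6.0], 0.67), ([614.0, 116.0, 166.0], 0.62)]
stand top [([601.0, -334.0, 8.0], 0.76)]
stand side [([604.0, -335.0, 8.0], 0.6)]
hook_tip top [([601.0, -336.0, 8.0], 0.78)]
hook_tip side [([600.0, -340.0, 5.0], 0.61)]
hook_seat top [([598.0, -338.0
[... 545 characters left out ...]
de [([626.0, 342.0, 87.0], 0.93)]
spray_can top [([346.0, 298.0, 148.0], 0.6)]
spray_can side [([355.0, 329.0, 130.0], 0.94), ([556.0, 72.0, 154.0], 0.47)]
oil_bottle top [([299.0, -294.0, 94.0], 0.72)]
oil_bottle side [([302.0, -277.0, 76.0], 0.82), ([543.0, 107.0, 156.0], 0.63)]
{'time_s': 1.3, 'qpos': array([ 1.11,  0.33,  0.04,  1.47, -0.01,  1.34, -0.06]), 'qd': array([ 0.,  0., -0.,  0.,  0.,  0.,  0.]), 'tau': array([  0.  , -65.83,   1.36, -40.58,   0.02,   0.  ,  -0.  ]), 'position': array([ 230.64, -607.68,  245.32]), 'eef_rot': array([-3.14, -0.  ,  0.36]), 'contact_force': array([ 0.39, -0.86, -0.13]), 'wrist_torque': array([-0.01, -0.06, -0.03]), 'grip_width': 85.59662448478198}
```

View pics/top1.png

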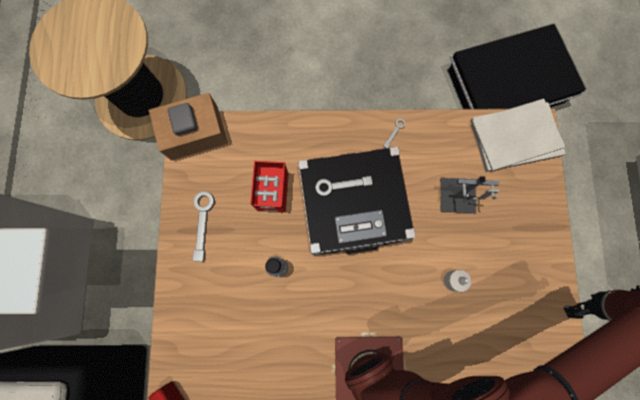

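View pics/side1.png

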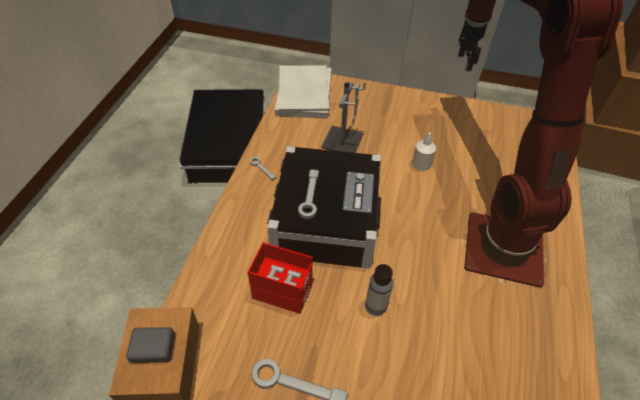

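Run:
```python
from h import *
t=cv2.imread('pics/top1_full.png');s=cv2.imread('pics/side1_full.png')
def c(im,x0,y0,x1,y1,f): return cv2.resize(im[y0:y1,x0:x1],None,fx=f,fy=f,interpolation=cv2.INTER_CUBIC)
cv2.imwrite('pics/case_top.png',c(t,295,140,420,240,6))   # 750x600
a=c(t,435,165,505,220,5.5);b=c(s,315,75,375,155,6)
h=max(a.shape[0],b.shape[0]);o=np.zeros((h,a.shape[1]+b.shape[1],3),np.uint8);o[:a.shape[0],:a.shape[1]]=a;o[:b.shape[0],a.shape[1]:]=b
cv2.imwrite('pics/stand2.png',o);print(o.shape)
```

```text
(480, 745, 3)
```

View pics/case_top.png

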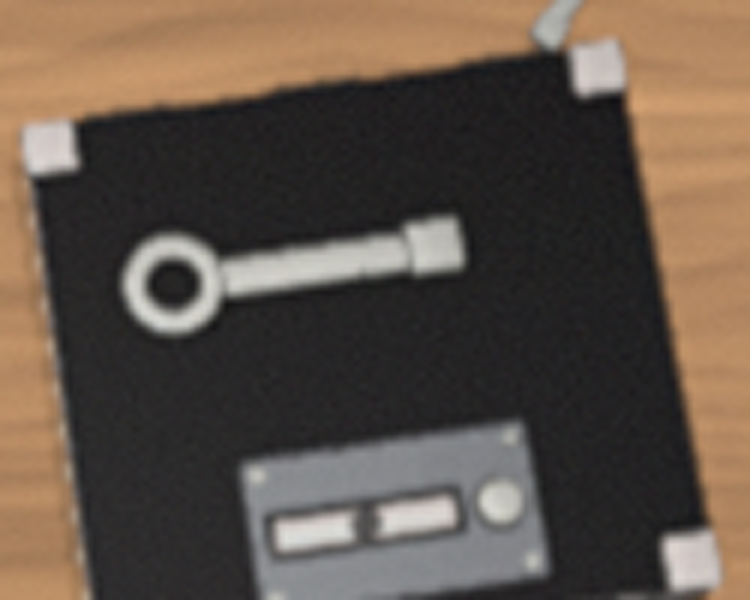

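View pics/stand2.png

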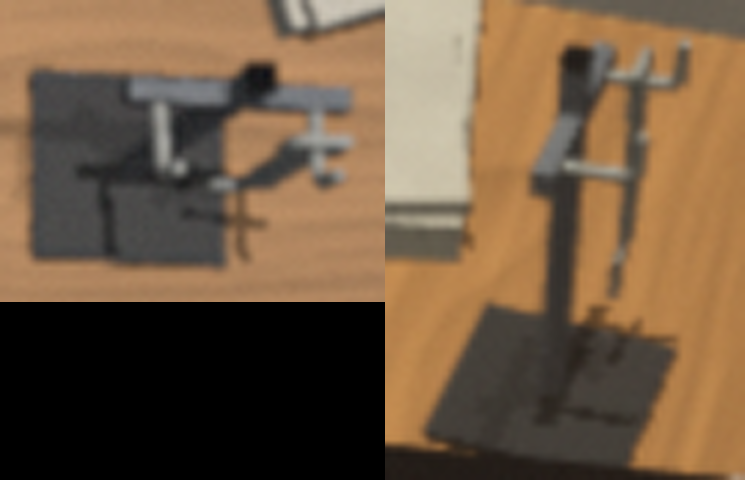

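Run:
```python
from h import *
np.set_printoptions(precision=1,suppress=True)
t=cv2.imread('pics/top1_full.png')
f=lambda u,v,x0=295,y0=140,s=6:((u+.5)/s-.5+x0,(v+.5)/s-.5+y0)
eye=atz('top',f(173,284),171);blk=atz('top',f(465,244),171);blk0=atz('top',f(409,250),171)
# hole/ring by contour for accuracy
g=cv2.cvtColor(t,cv2.COLOR_BGR2GRAY)
roi=np.zeros_like(g);roi[172:200,312:376]=g[172:200,312:376]
_,th=cv2.threshold(roi,100,255,0)
cs,_=cv2.findContours(th,cv2.RETR_EXTERNAL,cv2.CHAIN_APPROX_NONE)
c=max(cs,key=cv2.contourArea);P=np.array([atz('top',p[0],167)[:2] for p in c]);print('spanner minrect',cv2.minAreaRect(P.astype(np.float32)))
print('eye',eye,'blkend',blk,np.linalg.norm(eye-blk),'expect',75+55+30,'yaw',np.arctan2(*(eye-blk)[1::-1]))
for n,p,z in[('slotL',(270,536),158),('slotR',(464,508),158),('hub',(368,522),159),('btn',(500,499),167),('plateUL',(241,463),158),('plateUR',(523,420),158),('plateLR',(550,575),158),('caseUL',(22,125),155),('caseUR',(620,40),155),('caseLR',(720,590),155)]:
    print(n,atz('top',f(*p),z))
g=lambda u,v:f(u,v,435,165,5.5);k=lambda u,v:f(u-385,v,315,75,6)
for n,p,z in[('b1',(33,72),4),('b3',(225,265),4),('b4',(33,258),4),('post',(260,73),258),('barL',(130,90),227),('barR',(350,100),227),('tip',(180,168),254),('arm0',(160,105),228),('tip2',(335,180),254)]:
    print(n,atz('top',g(*p),z))
print('side: tip',atz('side',k(642,135),254),'arm',atz('side',k(568,165),224),atz('side',k(630,173),224),'tip2',atz('side',k(685,42),254),'barL',atz('side',k(540,160),227),'barR',atz('side',k(605,48),227),'post',atz('side',k(575,50),258))
print('tri tip',tri(g(180,168),k(642,133)),tri(g(335,180),k(685,42)))
for X in ([537,-282,254],[558,-282,224]): print(proj('side',X),proj('top',X))
```

```text
spanner minrect ((610.7918090820312, 83.85057830810547), (54.83295822143555, 187.2906494140625), 3.314141035079956)
eye [606.2 149.4 171. ] blkend [627.2 -11.4 171. ] 162.23444468536547 expect 160 yaw 1.7009955757844097
slotL [468.6  98.  158. ]
slotR [482.8  -7.8 158. ]
hub [475.6  44.7 159. ]
btn [486.4 -26.5 167. ]
plateUL [508.7 113.2 158. ]
plateUR [531.  -41.6 158. ]
plateLR [445.9 -53.2 158. ]
caseUL [702.  233.8 155. ]
caseUR [ 749.1 -104.7  155. ]
caseLR [ 437.2 -145.6  155. ]
b1 [ 674.4 -284.4    4. ]
b3 [ 541.4 -404.     4. ]
b4 [ 547.4 -276.3    4. ]
post [ 611.1 -343.7  258. ]
barL [ 609.2 -279.   227. ]
barR [ 602.1 -406.1  227. ]
tip [ 557.6 -295.4  254. ]
arm0 [ 599.9 -295.4  228. ]
tip2 [ 549.9 -382.3  254. ]
side: tip [ 558.4 -295.3  254. ] arm [ 598.9 -295.4  224. ] [ 563.5 -298.4  224. ] tip2 [ 552.9 -385.8  254. ] barL [ 614.5 -291.4  227. ] barR [ 602.2 -403.7  227. ] post [ 611. -355.  258.]
tri tip (array([ 557.9, -295. ,  255.5]), np.float64(1.1823816581258026)) (array([ 550.8, -381.2,  257. ]), np.float64(2.9078530292805356))
[362.9 100.6] [463.5 201.7]
[356.  106.7] [460.1 196.9]
```

```bash
cat > go.py <<'E'
import sys,json
from h import *
from scipy.spatial.transform import Rotation as Ro
# usage: go.py x y z yaw -> shift (tool axes, m), turn (deg) from the present pose
x,y,z,yaw=map(float,sys.argv[1:5]);s=bot.get_state()
R=Ro.from_euler('xyz',s['eef_rot']).as_matrix()
d=R.T@(np.array([x,y,z])-s['position'])/1000
ty=np.arctan2(R[1,0],R[0,0])
turn=-np.degrees((yaw-ty+np.pi)%(2*np.pi)-np.pi)
print('pos',s['position'].round(1),'yaw',round(ty,3),'F',s['contact_force'].round(1),'w',round(s['grip_width'],1),'q7',round(s['qpos'][6],2))
print('shift',d.round(4),'turn',turn.round(1),'rows',np.ceil(max(np.linalg.norm(d)/.0417,abs(turn)/7.16)))
E
python3 go.py 617.4 63.1 330 1.70
```

```text
pos [ 230.6 -607.7  245.3] yaw 0.363 F [ 0.4 -0.9 -0.1] w 85.6 q7 -0.06
shift [ 0.5996 -0.4899 -0.0847] turn -76.6 rows 19.0
```

```bash
python3 -m handwheel '[[-0.6,[0,0,-0.04],0],[-0.6,[0,0,-0.085],0],[-0.6,[0.6,-0.49,-0.085],-76],[-0.6,[0.6,-0.49,-0.085],-76],[-0.6,[0.6,-0.49,-0.085],-76],[-0.6,[0.6,-0.49,-0.085],-76],[-0.6,[0.6,-0.49,-0.085],-76],[-0.6,[0.6,-0.49,-0.085],-76],[-0.6,[0.6,-0.49,-0.085],-76],[-0.6,[0.6,-0.49,-0.085],-76],[-0.6,[0.6,-0.49,-0.085],-76],[-0.6,[0.6,-0.49,-0.085],-76]]'; python3 go.py 617.4 63.1 260 1.70
```

```text
time_s: 2.3
position: [439.4, -244.8, 329.2]
eef_rot: [3.141, 0.001, 1.619]
contact_force: [1.3, -0.7, -0.6]
grip_width: 68.4
pos [ 439.4 -244.8  329.2] yaw 1.619 F [ 1.3 -0.7 -0.6] w 68.4 q7 0.46
shift [0.2991 0.1925 0.0691] turn -4.7 rows 9.0
```

```bash
python3 -m handwheel '[[-0.6,[0.3,0.19,0],-4.7],[-0.6,[0.3,0.19,0],-4.7],[-0.6,[0.3,0.19,0],-4.7],[-0.6,[0.3,0.19,0],-4.7],[-0.6,[0.3,0.19,0],-4.7],[-0.6,[0.3,0.19,0],-4.7],[-0.6,[0.3,0.19,0],-4.7],[-0.6,[0.3,0.19,0.03],-4.7],[-0.6,[0.3,0.19,0.06],-4.7],[-0.6,[0.3,0.19,0.06],-4.7],[-0.6,[0.3,0.19,0.06],-4.7],[-0.6,[0.3,0.19,0.06],-4.7]]'; python3 go.py 617.4 63.1 171 1.70
```

```text
time_s: 3.3
position: [616.0, 60.2, 269.0]
eef_rot: [-3.141, 0.0, 1.694]
contact_force: [-0.6, -0.6, 0.9]
grip_width: 68.2
pos [616.   60.2 269. ] yaw 1.694 F [-0.6 -0.6  0.9] w 68.2 q7 -0.18
shift [0.0027 0.0018 0.098 ] turn -0.3 rows 3.0
```

```bash
python3 -m handwheel '[[-0.6,[0.002,0.001,0.04],0],[-0.6,[0.002,0.001,0.075],0],[-0.6,[0.002,0.001,0.09],0],[-0.6,[0.002,0.001,0.097],0],[-0.6,[0.002,0.001,0.097],0],[-0.2,[0.002,0.001,0.097],0],[0.2,[0.002,0.001,0.097],0],[1,[0.002,0.001,0.097],0],[1,[0.002,0.001,0.097],0],[1,[0.002,0.001,0.097],0],[1,[0.002,0.001,0.097],0],[1,[0.002,0.001,0.097],0]]'; python3 go.py 617.4 63.1 270 1.70
```

```text
time_s: 4.3
position: [617.6, 63.2, 173.6]
eef_rot: [3.139, 0.001, 1.695]
contact_force: [-1.1, -0.7, 7.5]
grip_width: 17.8
pos [617.6  63.2 173.6] yaw 1.695 F [-1.1 -0.7  7.5] w 17.8 q7 -0.22
shift [-0.0001  0.     -0.0964] turn -0.3 rows 3.0
```

```bash
python3 -m handwheel '[[1,[0,0,0],0],[1,[0,0,0],0],[1,[0,0,-0.01],0],[1,[0,0,-0.03],0],[1,[0,0,-0.06],0],[1,[0,0,-0.09],0],[1,[0,0,-0.12],0],[1,[0,0,-0.12],0],[1,[0,0,-0.12],0]]'
python3 - <<'E'
from h import *
snap('top','t3');snap('side','s3')
a=cv2.imread('pics/t3_full.png')[140:240,280:420];b=cv2.imread('pics/s3_full.png')[80:240,250:400]
a=cv2.resize(a,None,fx=3,fy=3,interpolation=2);b=cv2.resize(b,None,fx=2.4,fy=2.4,interpolation=2)
o=np.zeros((400,800,3),np.uint8);o[:a.shape[0],:a.shape[1]]=a;o[:b.shape[0],a.shape[1]:a.shape[1]+b.shape[1]]=b;cv2.imwrite('pics/grasp.png',o)
E
python3 go.py 617 63 270 1.7
```

```text
time_s: 5.05
position: [617.3, 63.4, 293.4]
eef_rot: [3.139, 0.0, 1.695]
contact_force: [-1.0, 0.3, -7.6]
grip_width: 17.9
pos [616.1  62.8 290.2] yaw 1.695 F [ 0.1  0.9 -7.2] w 17.8 q7 -0.18
shift [0.0001 0.001  0.0202] turn -0.3 rows 1.0
```

View pics/grasp.png

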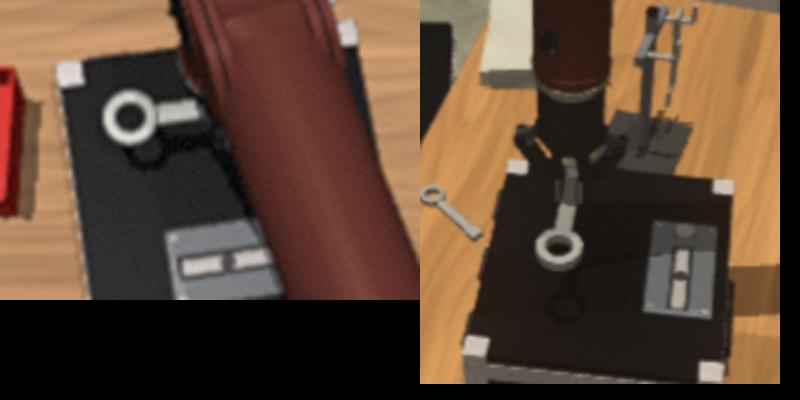

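Run:
```python
from h import *
f=lambda u,v,x0,y0,s:((u+.5)/s-.5+x0,(v+.5)/s-.5+y0)
e,r=tri(f(131,117,280,140,3),f(139,246,250,80,2.4));print('eye',e.round(1),r)
p=bot.get_state()['position'];d=e-p;yw=bot.get_state()['eef_rot'][2]
print('in tool: along',d[0]*np.cos(yw)+d[1]*np.sin(yw),'left',-d[0]*np.sin(yw)+d[1]*np.cos(yw),'dz',d[2])
```

```text
eye [605.2 148.5 285.5] 2.176535418899834
in tool: along 86.38764416050275 left 0.20482018304010374 dz -4.765479765981638
```

```bash
python3 go.py 466.7 -289.1 320 -0.065
```

```text
pos [616.1  62.8 290.2] yaw 1.695 F [ 0.1  0.9 -7.2] w 17.8 q7 -0.18
shift [-0.3307 -0.1918 -0.0292] turn 100.8 rows 15.0
```

```bash
python3 -m handwheel '[[1,[0,-0.03,-0.02],0],[1,[-0.02,-0.06,-0.03],6],[1,[-0.05,-0.08,-0.03],13],[1,[-0.08,-0.10,-0.03],20],[1,[-0.11,-0.12,-0.03],27],[1,[-0.14,-0.14,-0.03],34],[1,[-0.17,-0.155,-0.03],41],[1,[-0.20,-0.165,-0.03],48],[1,[-0.23,-0.175,-0.03],55],[1,[-0.26,-0.185,-0.03],62],[1,[-0.29,-0.19,-0.03],69],[1,[-0.31,-0.19,-0.03],75]]'; python3 go.py 466.7 -289.1 320 -0.065
```

```text
time_s: 6.15
position: [464.1, -271.6, 319.6]
eef_rot: [-3.14, 0.003, 0.376]
contact_force: [0.4, -0.6, -5.7]
grip_width: 17.7
pos [ 464.1 -271.6  319.6] yaw 0.376 F [ 0.4 -0.6 -5.7] w 17.7 q7 -0.77
shift [-0.004   0.0172 -0.0004] turn 25.2 rows 4.0
```

```bash
python3 -m handwheel '[[1,[-0.004,0.017,0],6],[1,[-0.004,0.017,0],13],[1,[-0.004,0.017,0],20],[1,[-0.004,0.017,0],25],[1,[-0.004,0.017,0],25],[1,[-0.004,0.017,0],25],[1,[-0.004,0.017,0],25]]'
python3 - <<'E'
from h import *
snap('top','t4');snap('side','s4')
print(proj('top',[558,-295,254]),proj('side',[558,-295,254]))
a=cv2.imread('pics/t4_full.png')[150:230,420:520];b=cv2.imread('pics/s4_full.png')[50:170,310:430]
a=cv2.resize(a,None,fx=4,fy=4,interpolation=2);b=cv2.resize(b,None,fx=3.3,fy=3.3,interpolation=2)
o=np.zeros((400,800,3),np.uint8);o[:a.shape[0],:a.shape[1]]=a;o[:b.shape[0],a.shape[1]:a.shape[1]+b.shape[1]]=b;cv2.imwrite('pics/hookup.png',o)
E
python3 go.py 466.7 -289.1 320 -0.065
```

```text
time_s: 6.73
position: [469.0, -285.0, 320.7]
eef_rot: [-3.141, 0.002, -0.047]
contact_force: [-0.7, -0.3, -5.0]
grip_width: 18.1
[467.17118535 195.01572562] [357.52732148  97.15597082]
pos [ 469.1 -285.2  321.3] yaw -0.048 F [ 0.5 -0.5 -5.8] w 18.4 q7 -1.18
shift [-0.0022  0.0041  0.0013] turn 1.0 rows 1.0
```

View pics/hookup.png

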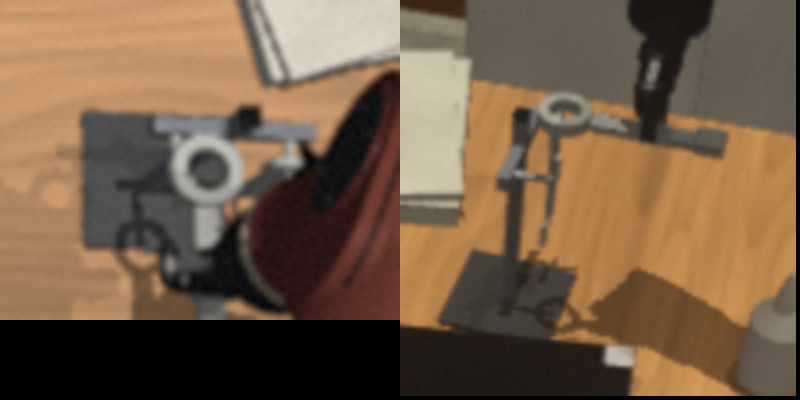

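Run:
```python
from h import *
f=lambda u,v,x0,y0,s:((u+.5)/s-.5+x0,(v+.5)/s-.5+y0)
e,r=tri(f(208,169,420,150,4),f(165,113,310,50,3.3));print('eye',e.round(1),r)
s=bot.get_state();p=s['position'];d=e-p;yw=s['eef_rot'][2];print(p,yw)
print('in tool: along',d[0]*np.cos(yw)+d[1]*np.sin(yw),'left',-d[0]*np.sin(yw)+d[1]*np.cos(yw),'dz',d[2])
a=[proj('side',p+np.array([np.cos(yw)*k,np.sin(yw)*k,-9])) for k in (86,20,-60)];print(a,[((q[0]-310)*3.3+400,(q[1]-50)*3.3) for q in a])
```

```text
eye [ 555.2 -289.5  312. ] 1.1098880438655208
[ 469.13783028 -285.15905167  321.28443762] -0.04834923856896767
in tool: along 86.17200710240255 left -0.21225713248707212 dz -9.266198936895364
[array([359.53215534,  83.81584473]), array([379.37741977,  87.95813662]), array([403.88155971,  93.06045973])] [(np.float64(563.4561126318913), np.float64(111.59228760387131)), (np.float64(628.9454852527041), np.float64(125.26185085521921)), (np.float64(709.8091470472117), np.float64(142.09951712127167))]
```

```bash
python3 -m handwheel '[[1,[-0.002,0.004,0],1],[1,[-0.002,0.004,0],1],[1,[-0.002,0.004,0.02],1],[1,[-0.002,0.004,0.035],1],[1,[-0.002,0.004,0.045],1],[1,[-0.002,0.004,0.055],1],[1,[-0.002,0.004,0.063],1],[1,[-0.002,0.004,0.07],1],[1,[-0.002,0.004,0.07],1],[1,[-0.002,0.004,0.07],1]]'
python3 - <<'E'
from h import *
snap('top','t5');snap('side','s5')
a=cv2.imread('pics/t5_full.png')[165:215,440:510];b=cv2.imread('pics/s5_full.png')[60:140,320:420]
a=cv2.resize(a,None,fx=5,fy=5,interpolation=2);b=cv2.resize(b,None,fx=4.4,fy=4.4,interpolation=2)
o=np.zeros((400,800,3),np.uint8);o[:a.shape[0],:a.shape[1]]=a;o[:b.shape[0],a.shape[1]:a.shape[1]+b.shape[1]]=b;cv2.imwrite('pics/hooked.png',o)
E
python3 go.py 466.7 -289.1 250 -0.065
```

```text
time_s: 7.67
position: [467.2, -289.2, 251.8]
eef_rot: [-3.141, 0.0, -0.068]
contact_force: [-0.1, 0.1, -5.5]
grip_width: 17.6
pos [ 467.5 -289.4  252.5] yaw -0.068 F [ 1.   0.3 -4.9] w 17.6 q7 -1.2
shift [-0.0008 -0.0002  0.0025] turn -0.2 rows 1.0
```

View pics/hooked.png

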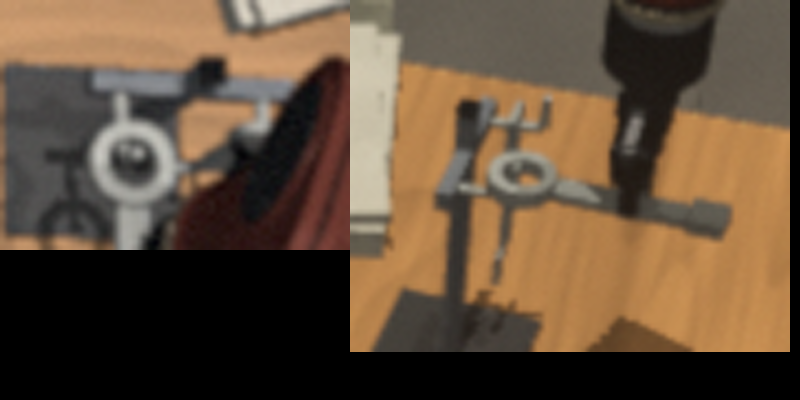

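```bash
python3 -m handwheel '[[1,[0,0,0.006],0],[1,[0.001,0,0.012],0],[1,[0.002,0,0.018],0],[1,[0.003,0,0.025],0],[1,[0.005,0,0.034],0],[1,[0.008,0,0.044],0],[1,[0.008,0,0.044],0]]'; python3 go.py 475 -289.4 207 -0.065
```

```text
time_s: 8.35
position: [475.3, -289.1, 205.5]
eef_rot: [-3.14, 0.001, -0.067]
contact_force: [0.5, 0.9, -0.5]
grip_width: 18.0
pos [ 475.3 -289.1  205.5] yaw -0.067 F [ 0.5  0.9 -0.5] w 18.0 q7 -1.21
shift [-0.0003  0.0004 -0.0015] turn -0.1 rows 1.0
```

```bash
python3 -m handwheel '[[1,[0.003,0,0.008],0],[1,[0.006,0,0.016],0],[1,[0.010,0,0.024],0],[1,[0.015,0,0.031],0],[1,[0.020,0,0.036],0],[1,[0.020,0,0.036],0],[1,[0.020,0,0.036],0]]'
python3 - <<'E'
from h import *
snap('top','t6');snap('side','s6')
a=cv2.imread('pics/t6_full.png')[165:215,440:510];b=cv2.imread('pics/s6_full.png')[60:140,320:420]
a=cv2.resize(a,None,fx=5,fy=5,interpolation=2);b=cv2.resize(b,None,fx=4.4,fy=4.4,interpolation=2)
o=np.zeros((400,800,3),np.uint8);o[:a.shape[0],:a.shape[1]]=a;o[:b.shape[0],a.shape[1]:a.shape[1]+b.shape[1]]=b;cv2.imwrite('pics/arc.png',o)
E
python3 go.py 475 -289.4 207 -0.065
```

```text
time_s: 8.93
position: [495.2, -291.2, 171.3]
eef_rot: [-3.141, 0.001, -0.068]
contact_force: [0.4, -1.2, 0.5]
grip_width: 17.4
pos [ 494.9 -291.3  171.8] yaw -0.068 F [ 1.3 -0.2 -0.2] w 17.6 q7 -1.24
shift [-0.02   -0.0005 -0.0352] turn -0.2 rows 1.0
```

View pics/arc.png

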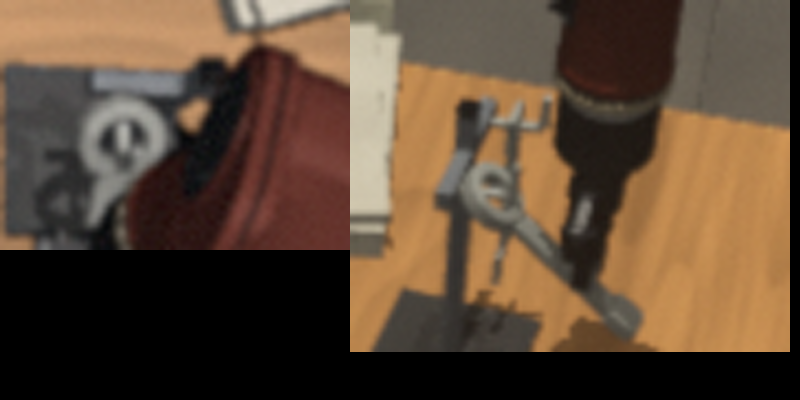

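```bash
python3 -m handwheel '[[0.5,[0,0,0],0],[0.3,[0,0,0],0],[0,[0,0,0],0],[-0.4,[-0.01,0,0],0],[-0.5,[-0.03,0,0],0],[-0.5,[-0.06,0,0],0],[-0.5,[-0.09,0,0],0],[-0.5,[-0.09,0,-0.03],0],[-0.5,[-0.09,0,-0.07],0],[-0.5,[-0.09,0,-0.11],0],[-0.5,[-0.09,0,-0.15],0],[-0.5,[-0.09,0,-0.15],0]]'
python3 - <<'E'
from h import *
snap('top','t7');snap('side','s7')
a=cv2.imread('pics/t7_full.png')[165:215,440:510];b=cv2.imread('pics/s7_full.png')[60:150,320:410]
a=cv2.resize(a,None,fx=5,fy=5,interpolation=2);b=cv2.resize(b,None,fx=4.4,fy=4.4,interpolation=2)
o=np.zeros((400,800,3),np.uint8);o[:a.shape[0],:a.shape[1]]=a;o[:b.shape[0],a.shape[1]:a.shape[1]+b.shape[1]]=b;cv2.imwrite('pics/hung.png',o)
E
python3 go.py 486.4 -26.5 250 1.7
```

```text
time_s: 10.03
position: [406.6, -286.1, 330.1]
eef_rot: [3.136, -0.01, -0.068]
contact_force: [0.0, -0.4, 0.1]
grip_width: 63.9
pos [ 405.2 -285.3  323.6] yaw -0.068 F [-0.8  0.3 -1. ] w 63.9 q7 -1.11
shift [ 0.0632 -0.2638  0.0732] turn -101.3 rows 15.0
```

View pics/hung.png

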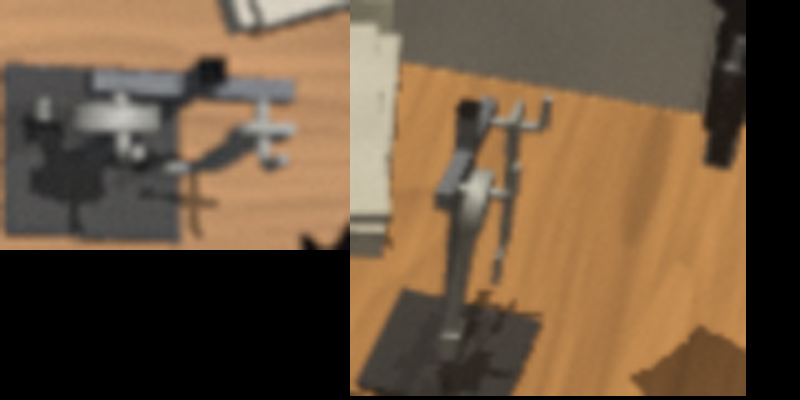

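```bash
python3 -m handwheel '[[1,[0.06,-0.265,0],-101],[1,[0.06,-0.265,0],-101],[1,[0.06,-0.265,0],-101],[1,[0.06,-0.265,0],-101],[1,[0.06,-0.265,0],-101],[1,[0.06,-0.265,0],-101],[1,[0.06,-0.265,0],-101],[1,[0.06,-0.265,0.04],-101],[1,[0.06,-0.265,0.07],-101],[1,[0.06,-0.265,0.1],-101],[1,[0.06,-0.265,0.1],-101],[1,[0.06,-0.265,0.1],-101]]'; python3 go.py 485.9 -27.3 195 1.7
```

```text
time_s: 11.13
position: [480.4, -24.8, 218.1]
eef_rot: [-3.135, 0.0, 1.439]
contact_force: [0.5, 0.9, 0.9]
grip_width: -0.1
pos [480.4 -24.8 218.1] yaw 1.439 F [0.5 0.9 0.9] w -0.1 q7 -0.19
shift [-0.0017  0.006   0.023 ] turn -15.0 rows 3.0
```

```bash
python3 -m handwheel '[[1,[-0.002,0.006,0.01],-15],[1,[-0.002,0.006,0.023],-15],[1,[-0.002,0.006,0.023],-15],[1,[-0.002,0.006,0.023],-15],[1,[-0.002,0.006,0.023],-15],[1,[-0.002,0.006,0.023],-15]]'; python3 go.py 485.9 -27.3 175.5 1.7
```

```text
time_s: 11.63
position: [488.7, -27.5, 199.1]
eef_rot: [3.141, 0.0, 1.691]
contact_force: [0.3, -0.5, 0.4]
grip_width: 0.1
pos [488.7 -27.5 199.1] yaw 1.691 F [ 0.3 -0.5  0.4] w 0.1 q7 0.06
shift [ 0.0005 -0.0028  0.0236] turn -0.5 rows 1.0
```

```bash
python3 -m handwheel '[[1,[0,-0.002,0.01],0],[1,[0,-0.002,0.015],0],[1,[0,-0.002,0.018],0],[1,[0,-0.002,0.020],0],[1,[0,-0.002,0.020],0],[1,[0,-0.002,0.020],0]]'; python3 go.py 485.9 -27.3 175.5 1.7
```

```text
time_s: 12.13
position: [486.8, -27.7, 178.8]
eef_rot: [-3.141, -0.0, 1.694]
contact_force: [-1.1, 0.3, 1.5]
grip_width: 0.1
pos [486.8 -27.7 178.8] yaw 1.694 F [-1.1  0.3  1.5] w 0.1 q7 0.05
shift [ 0.0006 -0.0008  0.0033] turn -0.4 rows 1.0
```

```bash
python3 -m handwheel '[[1,[0,0,0.002],0],[1,[0,0,0.004],0],[1,[0,0,0.005],0],[1,[0,0,0.005],0],[1,[0,0,0.005],0]]'; python3 -c "
from h import *
print([(d['position'],d['p']) for c in('top','side') for d in models.boxes_of('handle_hub',c)] if [vision.read_camera(c) is None for c in('top','side')] else 0)"; python3 go.py 485.9 -27.3 173.5 1.7
```

```text
time_s: 12.55
position: [487.1, -27.7, 174.6]
eef_rot: [3.141, 0.0, 1.694]
contact_force: [-5.6, 0.4, 11.8]
grip_width: -0.0
[([474.6, 43.4, 184.7], 0.69), ([469.3, 52.1, 183.7], 0.69), ([563.0, 116.9, 155.6], 0.62)]
pos [487.1 -27.7 174.7] yaw 1.694 F [-4.2 -0.3 11.2] w -0.4 q7 0.05
shift [ 0.0006 -0.0011  0.0012] turn -0.4 rows 1.0
```

```bash
python3 -m handwheel '[[1,[0,0,-0.02],0],[0,[0,0,-0.055],0],[0,[0.02,0,-0.055],0],[0,[0.05,0,-0.055],0],[0,[0.073,-0.002,-0.055],0],[0,[0.073,-0.002,-0.055],0],[0,[0.073,-0.002,-0.055],0],[0,[0.073,-0.002,-0.055],0]]'; python3 go.py 475.7 45 178 1.7;  python3 -c "
from h import *
snap('top','t8');snap('side','s8')
print([(c,d['position'].round() if hasattr(d['position'],'round') else d['position'],d['p']) for c in('top','side') for d in models.boxes_of('handle_hub',c)])"
```

```text
time_s: 13.42
position: [476.0, 43.9, 228.6]
eef_rot: [3.142, 0.0, 1.694]
contact_force: [0.3, -0.6, 0.1]
grip_width: 42.7
pos [476.   43.9 228.6] yaw 1.694 F [ 0.3 -0.6  0.1] w 42.7 q7 -0.07
shift [ 0.0012 -0.0002  0.0506] turn -0.4 rows 2.0
[('top', [466.1, 75.7, 186.2], 0.64), ('side', [469.2, 49.6, 183.6], 0.51)]
```

```bash
python3 -m handwheel '[[0,[0.001,0,0.02],0],[0,[0.001,0,0.04],0],[0,[0.001,0,0.05],0],[0,[0.001,0,0.05],0],[0,[0.001,0,0.05],0],[1,[0.001,0,0.05],0],[1,[0.001,0,0.05],0],[1,[0.001,0,0.05],0],[1,[0.001,0,0.05],0]]'; python3 go.py 475.7 45 178 0.2
```

```text
time_s: 14.37
position: [475.5, 45.4, 179.3]
eef_rot: [-3.141, 0.0, 1.694]
contact_force: [-4.2, -0.1, 2.0]
grip_width: 16.4
pos [475.5  45.4 179.3] yaw 1.694 F [-4.2 -0.1  2. ] w 16.4 q7 -0.1
shift [-0.0004  0.0001  0.0013] turn 85.6 rows 12.0
```

```bash
python3 -m handwheel '[[1,[0,0,0],6],[1,[0,0,0],12],[1,[0,0,0],18],[1,[0,0,0],24],[1,[0,0,0],30],[1,[0,0,0],36],[1,[0,0,0],42],[1,[0,0,0],48],[1,[0,0,0],54],[1,[0,0,0],60],[1,[0,0,0],60]]'; python3 go.py 475.7 45 178 0.2; python3 -c "
from h import *
print(bot.get_state()['wrist_torque'])"
```

```text
time_s: 15.28
position: [474.9, 45.5, 178.8]
eef_rot: [-3.141, 0.002, 0.64]
contact_force: [-5.8, 0.8, 2.2]
grip_width: 16.6
pos [474.9  45.5 178.8] yaw 0.64 F [-5.8  0.8  2.2] w 16.6 q7 -1.15
shift [0.0003 0.0008 0.0008] turn 25.2 rows 4.0
[-0.24966264  1.25022632 -0.09572199]
```

```bash
python3 -m handwheel '[[1,[0,0,0],7],[1,[0,0,0],14],[1,[0,0,0],20],[1,[0,0,0],25],[0.3,[0,0,0],25],[-0.2,[0,0,0],25],[-0.2,[0,0,-0.04],25],[-0.2,[0,0,-0.08],25],[-0.2,[-0.03,-0.02,-0.11],25],[-0.2,[-0.06,-0.05,-0.13],25],[-0.2,[-0.1,-0.07,-0.13],25],[-0.2,[-0.13,-0.09,-0.13],25]]'; python3 go.py 350 45 300 0.2; python3 -c "
from h import *
snap('side','s9');snap('top','t9')
print([(c,d['position'],d['p']) for c in('top','side') for d in models.boxes_of('handle_hub',c)+models.boxes_of('lid',c)])"
```

```text
time_s: 16.28
position: [323.5, 39.3, 309.7]
eef_rot: [-3.14, 0.0, 0.213]
contact_force: [-66.6, -15.7, 40.7]
grip_width: 51.2
pos [323.5  39.3 309.7] yaw 0.213 F [-66.6 -15.7  40.7] w 51.2 q7 -1.41
shift [0.0271 0.0001 0.0097] turn 0.8 rows 1.0
[('top', [511.2, 51.4, 280.9], 0.56), ('top', [569.0, 47.2, 226.4], 0.69), ('side', [501.1, 50.1, 271.0], 0.67), ('side', [571.7, 80.0, 212.5], 0.61)]
```

```bash
python3 -m handwheel '[[-0.2,[0,0,0],0]]'; python3 -c "
from h import *
s=bot.get_state();print(s['position'],s['contact_force'],s['qpos'],s['qd'])"
```

```text
time_s: 16.67
position: [325.0, 39.7, 309.7]
eef_rot: [3.14, -0.003, 0.212]
contact_force: [-0.0, -1.2, 0.2]
grip_width: 51.3
[325.02130929  39.72937233 309.6757526 ] [-0.04863775 -1.18003362  0.24382378] [ 0.30691837 -0.38103654 -0.40359059  2.01227507 -0.14634998  1.48038538
 -1.41676202] [ 0.0034342   0.00015369  0.00252038  0.00543345 -0.00181966  0.00392562
 -0.00551572]
```

```bash
python3 -m handwheel '[[-0.2,[0.015,0.003,0],0],[-0.2,[0.03,0.006,0],0],[-0.2,[0.03,0.006,0],0],[-0.2,[0.03,0.006,0],0],[-0.2,[0.03,0.006,0],0],[-0.2,[0.03,0.006,0],0],[-0.2,[0.03,0.006,0],0],[-0.2,[0.03,0.006,0],0],[-0.2,[0.03,0.006,0],0],[-0.2,[0.03,0.006,0],0],[-0.2,[0.03,0.006,0],0],[-0.2,[0.03,0.006,0],0]]'; python3 -m handwheel '[[-0.2,[0,0,0],0],[-0.2,[0,0,0],0],[-0.2,[0,0,0],0],[-0.2,[0,0,0],0],[-0.2,[0,0,0],0],[-0.2,[0,0,0],0],[-0.2,[0,0,0],0],[-0.2,[0,0,0],0],[-0.2,[0,0,0],0],[-0.2,[0,0,0],0],[-0.2,[0,0,0],0],[-0.2,[0,0,0],0]]'; python3 -m handwheel '[[-0.2,[0,0,0],0],[-0.2,[0,0,0],0],[-0.2,[0,0,0],0],[-0.2,[0,0,0],0],[-0.2,[0,0,0],0],[-0.2,[0,0,0],0],[-0.2,[0,0,0],0],[-0.2,[0,0,0],0],[-0.2,[0,0,0],0],[-0.2,[0,0,0],0],[-0.2,[0,0,0],0],[-0.2,[0,0,0],0]]'
python3 - <<'E'
from h import *
snap('top','t10');snap('side','s10')
print([(c,d['position'],d['p']) for c in('top','side') for n in ('handle_hub','lid','spanner_eye','spray_can','oil_bottle') for d in models.boxes_of(n,c)[:2]])
print(bot.get_state()['qpos'])
a=cv2.imread('pics/t10_full.png')[100:300,240:520];b=cv2.imread('pics/s10_full.png')[40:340,180:480]
a=cv2.resize(a,None,fx=1.4,fy=1.4,interpolation=2);b=cv2.resize(b,None,fx=1.35,fy=1.35,interpolation=2)
o=np.zeros((420,800,3),np.uint8);o[:a.shape[0],:a.shape[1]]=a;o[:b.shape[0],a.shape[1]:a.shape[1]+b.shape[1]]=b;cv2.imwrite('pics/end.png',o)
E
```

```text
time_s: 17.67
position: [354.7, 39.9, 308.7]
eef_rot: [-3.142, -0.0, 0.21]
contact_force: [0.3, -0.6, -0.6]
grip_width: 51.4
time_s: 18.67
position: [354.7, 39.8, 308.7]
eef_rot: [-3.142, 0.0, 0.21]
contact_force: [-0.6, 0.6, 0.0]
grip_width: 51.4
time_s: 19.67
position: [354.7, 39.8, 308.6]
eef_rot: [-3.142, 0.0, 0.21]
contact_force: [0.3, -0.1, -0.1]
grip_width: 51.5
[('top', [596.5, -339.8, 9.7], 0.24), ('top', [634.5, 62.0, 413.9], 0.92), ('top', [505.9, 591.2, 15.6], 0.95), ('top', [577.9, -294.1, 202.5], 0.68), ('top', [347.1, 297.4, 150.2], 0.77), ('side', [658.6, 75.9, 378.4], 0.58), ('side', [645.1, 120.8, 350.7], 0.81), ('side', [520.8, 593.4, 17.0], 0.68), ('side', [577.8, -286.3, 153.5], 0.47), ('side', [354.9, 328.2, 127.7], 0.7), ('side', [599.4, -329.7, 8.3], 0.3), ('side', [297.7, -276.0, 71.2], 0.58)]
[ 0.31145975 -0.30695222 -0.4196465   1.96609406 -0.12427821  1.45813779
 -1.43708861]
```

View pics/end.png

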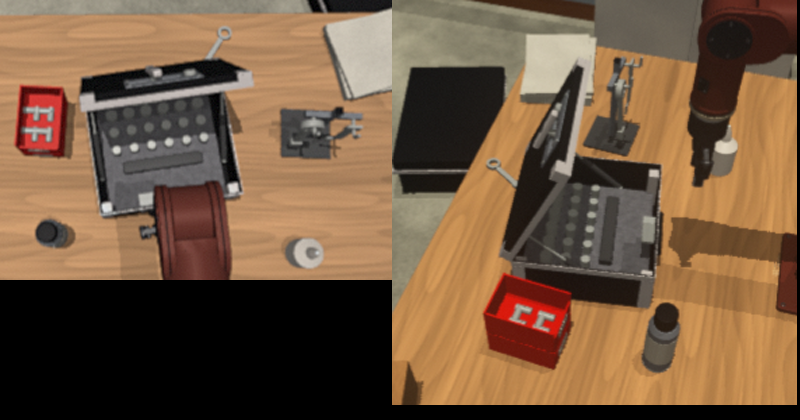

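Run:
```python
from h import *
yw=.133;cx=np.array([np.cos(yw),np.sin(yw)]);cy=np.array([-np.sin(yw),np.cos(yw)])
hub=np.array([475.7,45]);ul=np.array([702,233.8]);ur=np.array([749.1,-104.7]);h=(ul+ur)/2
for a in(1.0,1.15):
  for s in(1,-1):
    # front top corner of lid: 310 mm ahead of hinge, 30 mm above it when shut
    l=-310*np.cos(a)+30*np.sin(a);z=125+310*np.sin(a)+30*np.cos(a)
    X=np.r_[h+cx*l+cy*170*s,z];print(a,s,X.round(),proj('top',X).round(),proj('side',X).round())
a=cv2.imread('pics/t10_full.png')[165:215,435:505];b=cv2.imread('pics/s10_full.png')[70:160,320:380]
a=cv2.resize(a,None,fx=6,fy=6,interpolation=2);b=cv2.resize(b,None,fx=5,fy=5,interpolation=2)
o=np.zeros((450,720,3),np.uint8);o[:300,:420]=a;o[:,420:]=b;cv2.imwrite('pics/hung2.png',o)
```

```text
1.0 1 [562. 214. 402.] [299. 185.] [317. 173.]
1.0 -1 [ 607. -123.  402.] [421. 168.] [333.  89.]
1.15 1 [605. 220. 420.] [297. 168.] [300. 166.]
1.15 -1 [ 650. -117.  420.] [419. 151.] [318.  82.]
```

View pics/hung2.png

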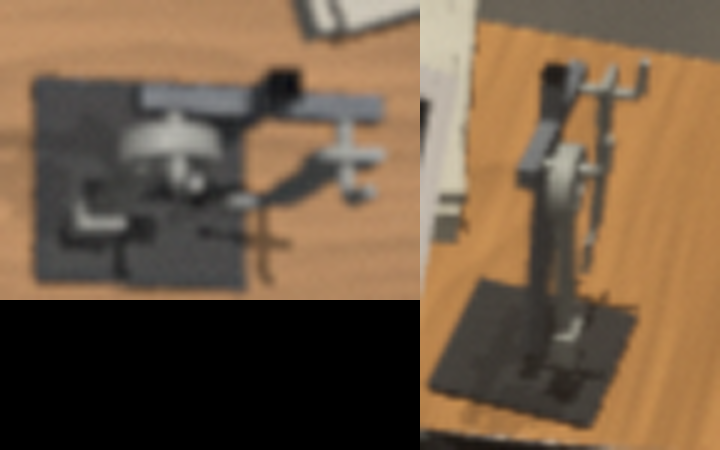

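```bash
for i in 1 2 3; do python3 -m handwheel '[[-0.2,[0,0,0],0],[-0.2,[0,0,0],0],[-0.2,[0,0,0],0],[-0.2,[0,0,0],0],[-0.2,[0,0,0],0],[-0.2,[0,0,0],0],[-0.2,[0,0,0],0],[-0.2,[0,0,0],0],[-0.2,[0,0,0],0],[-0.2,[0,0,0],0],[-0.2,[0,0,0],0],[-0.2,[0,0,0],0]]' | head -1; done
python3 - <<'E'
from h import *
f=[vision.read_camera('side')[70:160,320:380].astype(int) for _ in range(10)]
o=cv2.imread('pics/s10_full.png')[70:160,320:380,::-1].astype(int)
print([int(np.abs(x-f[0]).max()) for x in f],np.abs(o-f[0]).max(),[float(np.abs(x-f[0]).mean().round(2)) for x in f],np.abs(o-f[0]).mean())
print(bot.get_state()['contact_force'])
print([(n,models.boxes_of(n,'side')[:1]) for n in('spray_can','oil_bottle')])
E
```

```text
time_s: 21.27
time_s: 22.27
time_s: 23.27
[0, 5, 5, 5, 6, 5, 5, 5, 5, 5] 6 [0.0, 0.94, 0.94, 0.93, 0.94, 0.92, 0.92, 0.92, 0.93, 0.93] 0.9438271604938272
[-0.09890311 -0.49782435 -0.30795422]
[('spray_can', [{'position': [354.7, 330.7, 131.3], 'p': 0.89}]), ('oil_bottle', [{'position': [295.6, -276.0, 75.3], 'p': 0.97}])]
```

Nothing moves except pixel noise, so the spanner has stopped swinging. I'm handing in.

```bash
python3 -c "
from station import bot
print(bot.finish_job())"
```

```text
the job is handed in; nothing more can be done
None
```

The service case is open, the spanner hangs on the free hook, and I handed the job in at about 24 s. `finish_job` gave no verdict.

- **Spanner:** I gripped the middle-sized spanner by its shank. I lowered its ring over the free hook's upturned tip, then tipped the tail down about 45° and let go. The last crop shows it hanging upright on the left hook. Ten later pictures differed only by pixel noise, so it had stopped swinging.
- **Handle and lid:** I pressed the button, and the handle's measured height rose to about 184 mm (183 expected when popped out). I turned it about 85° clockwise, let go and backed off. The raised lid's right front corner matches the position predicted for 1.15 rad to about 1 px in the top view and 6 px in the side view. I did not measure the handle's final angle on the open lid.
- **Bystanders:** The spray can and oil bottle were within about 7 mm of their first readings. At the end the robot touched nothing, and the residual force was under 1 N.

**What went wrong:**
- Backing off after the turn drove joint 2 onto its lower limit. It read -0.381 against -0.38, with a brief wrist force of about 80 N (the limit is 120 N). I moved it off straight away, but that reading could count as passing the joint range.
- I viewed 11 pictures, one over the budget of 10.

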